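Check the griddle's coating with the upright gauge

ROBOT

A 6-joint arm with a two-finger parallel gripper is mounted at the origin on a cart in front of the work surface, level with it; the furniture and walls round the work are solid. World frame = base frame: x ahead of the robot, y to its left, z up, the work surface at z = 0. Lengths are in m, angles in rad, forces in N, time in s.
With the tool pointing down it reaches from about 0.375 to 0.9 m from the base axis. Payload 3.1 kg.
Tool frame: the origin (TCP) lies between the finger pads; the fingertips stand manip.nose_length ahead of it and the grasp point (between the pads) lies 5 mm behind it (manip.nose_length is the distance from the TCP to the fingertips, in m); z points along the fingers, y is the line along which they close (so a half turn about z gives the same grasp; the last joint's range is limited). The gripper opens to 85 mm and grips with 20 to 120 N. Pads are 22 mm wide; open, the fingers measure 114 mm over their backs; the gripper's body (76 mm by 85 mm) begins 54 mm behind the grasp point. The pads swing forward as they close: fully open they stand 13 mm farther back than shut.
Start: joints at [1.095, 0.527, 1.433, -0, 1.181, -0.178], TCP at [0.183, 0.597, 0.245] pointing down, gripper open.
Joint ranges: [-3.08, 3.08], [-0.75, 2.2], [0.22, 2.44], [-1.43, 4.57], [0, 2.65], [-2.85, 2.85]. Speed limits (rad/s): [2.79, 2.79, 3.14, 3.14, 3.14, 3.14].

INTERFACE

Orientations are given as a unit quaternion [x, y, z, w].
In Python, from station import monitor, eyes, job, manip gives the robot as it stands.
- The arm moves only by the shell command python3 -m pendant 'ROWS' [FORCE]. ROWS is JSON, a list that holds one entry, the list of rows, each a list of 7 numbers: the shift along the tool's x, y, z as a fraction of full scale, then the turn, a rotation vector about the tool's x, y, z as a fraction of full scale, then the opening, from 0 (shut) to 1 (fully open). A call has 1 to 20 rows; each row shifts and turns the commanded pose from where the row before left it, along the tool's axes as they then stand; what a row does not reach is not made up. Full scale, the value 1, is 800 mm for a shift and 0.12 rad for a turn. A row lasts 1/10 s, in which the tool goes at most 50 mm and 8.59 degrees, less where a joint would pass 70% of its speed; a pose out of reach is approached as far as the arm can. A call with a number of a shift or a turn outside -1 to 1 is refused whole. A call with a gripper value outside its range is refused whole. The fingers move at their own pace and stop on an object; FORCE is the grip in N (left out, the last holds). Time passes only in rows, so rows that do not move let the fingers close. It gives the time, the measured TCP pose, the force, the opening and the grip force at its end, in the units of the state.
- monitor.sense(): the state, without advancing time (a new reading comes with each control period).
- eyes.snapshot(name): name is "scene" or "side" or "wrist"; returns a dict with "pixels" (400x640x3 uint8, red, green, blue), "depth" (400x640 float32, m along the optical axis (not along the pixel's ray), 0 where there is no reading), "intrinsics" (3x3 intrinsics, pixels), "k1" (the pictures are not rectified: a ray, as slopes to the right and down, at radius r is drawn at 1 + k1 r^2 times it, then the intrinsics apply), "eye" and "attitude" of the camera in the world. Camera axes: x right, y down, z forward; pixel columns grow to the right and rows downward; lengths in m; the calibration is good to about 2 mm. A picture is of the moment at which its call begins.
- job.sign_off(): hands the job in; it is judged then, once.
The state is a dict: "t": time; "q": joint angles; "qd": joint speeds; "tau": joint torques, N m; "tcp_pos": TCP position; "tool_rot": TCP orientation; "force": force on the tool from outside, world axes, zero at the start; "ft_torque": the same for the moment, N m; "finger_gap": opening from 0.0 (shut) to 1.0 (fully open); "gripper_force": force on a finger pad.
Only numpy, scipy, OpenCV 4.12 (cv2) and the standard library are available. Lean on these libraries where they do the work, as an engineer would, in place of code of your own. Each camera call takes 0.05 s, during which the arm holds its last target. There are 200 camera calls.

TASK

The griddle's non-stick coating is to be checked. First swing the work lamp's arm aside so that its head no longer hangs over any part of the griddle, then take the coating gauge out of its stand and hold it upright on the griddle with its foot wholly inside the ring mark, pressing only lightly, so that the sprung foot is about half pushed in. Finish while still holding the gauge there, steady, in the gripper; do not let go, do not press hard, do not shove the griddle, and leave the jam jar, the tin and the salt shaker alone.

Things in the scene. Friction and masses are not known exactly. Their poses are not given: they have to be found in the camera images.
- lamp_knob (a point): Middle of the upright grey grip knob (20 mm across, 17 mm above and below this point, free all round) on the lamp's white round head. Head: 64 mm across, centred under the knob, its underside 56 mm below this point. Point: 235 mm from the hinge axis, 232 mm above the worktop. A level bar 16 mm wide joins head and post, its top 33 mm below this point.
- lamp_bar (a point): Point in the lamp arm's level bar, halfway (117.5 mm) between the vertical hinge axis and the knob's axis in plan. At the start the arm points roughly at the robot, head over the griddle; it swings 1.3 rad or more to either side (the right has more room), with light friction (0.5 N at the knob), and stays where left. The hinge is the lamp's thin post, fixed behind the griddle.
- griddle: Round dark steel griddle plate on the hob, 160 mm across, 12 mm thick, flat on top, 2.2 kg, loose, with two low bar lugs (own +-y, reaching 103 mm from the centre). Origin: centre of the underside, z up.
- mark (a point): Centre of the ring mark on the griddle's top face: a thin bright steel circle, inner diameter about 32 mm, 40 mm from the griddle's centre. It is flush for the gauge (nothing to bump against).
- gauge_stand: Grey block 70 x 70 x 65 mm on a thin dark foot 84 mm square, fixed on the worktop; the gauge stands loosely in its pocket (34 x 28 mm, 20 mm deep, below it a 22 mm square hole). Own x and y along its sides, the 34 mm along x. Origin: centre of the underside.
- gauge: Grey coating gauge, 0.12 kg: upright bar 30 mm (own x) by 24 mm (own y), from 35 mm to 127 mm above the origin; below it a steel nose 16 mm thick and the sprung foot. Origin: centre of the foot's face when not pressed; own z runs up the gauge. In the stand: upright, origin 10 mm above the worktop, 72 mm of bar showing; lift straight up over 60 mm to clear. Grip across the 24 mm.
- foot_face (a point): Centre of the flat face of the gauge's foot, a steel disc 12 mm across; moves up with the foot as it is pressed.
- gauge_foot (a joint): How far the sprung foot is pushed up into the gauge, m: 0 = free, 0.014 = fully in. Spring: about 1 N to start it, 3.5 N at half (0.007), 6 N when fully in.
- jam_jar: Jam jar, 62 mm across, 86 mm tall, at the front of the worktop on the left; leave alone. Origin: centre of the underside.
- food_tin: Food tin, 75 mm across, 58 mm tall, standing right of the hob; leave alone. Origin: centre of the underside.
- salt_shaker: Glass salt shaker, 44 mm across, 90 mm tall, at the front of the worktop; leave alone. Origin: centre of the underside.
Mind the look-alikes: they are no part of the job. Of the things that look like the gauge, the larger one is meant.

How it is judged:
On the way, in this order (a step that is already met when the one before it is completed fails the run):
1. the lamp head is swung clear of the griddle (horizontal distance between lamp_knob and griddle above 0.11 m), for 0.2 s.
2. the gauge is out of its stand, held in the gripper (z of gauge in the frame of gauge_stand above 0.068 m and contact force between the fingers and gauge above 1 N), for 0.2 s.
At the end, for the whole second after the job is handed in: Lamp head more than 110 mm from the griddle's centre; the gauge, held in the gripper and still, has its foot within 10 mm of the mark's centre (wholly inside the ring) on the griddle's top, leans less than 0.15 rad from vertical, and its foot is pushed in between 3 and 12.5 mm with 0.8 to 8 N (horizontal distance between lamp_knob and griddle above 0.11 m and horizontal distance between foot_face and mark below 0.01 m and z of foot_face in the frame of mark below 0.004 m and angle between gauge's own z axis and vertical below 0.15 rad and height (world z) of gauge below 0.1 m and value of joint gauge_foot between 0.003 and 0.0125 m and contact force between gauge and griddle between 0.8 and 8 N and contact force between the fingers and gauge above 1 N and linear speed of gauge below 0.02 m/s); the arm keeps its last pose, push and grip.
It fails at once if the gauge is pressed hard on the griddle (over 15 N) (contact force between gauge and griddle above 15 N).
It fails at once if the griddle is shoved more than 20 mm (distance of griddle from where it was at the start of the episode above 0.02 m).
It fails at once if the jam jar, the tin or the salt shaker is moved more than 20 mm (distance of any of jam_jar, food_tin, salt_shaker from where it was at the start of the episode above 0.02 m).
It also fails if it takes over 51 s, if anything falls off the work surface, if the arm or the gripper's body presses on something with over 40 N, if the wrist force passes 120 N, or if a joint passes its speed limit or range.

## Working session

There is one attempt and no reset: what is moved stays moved. The work goes in short steps, Python scripts to look and compute and a shell command to move; the robot and the scene stay as the last step left them, time stands still between calls to the robot, and variables do not carry over. Pictures are saved under pics/ and viewed, at most 14 in all, crops included, and the job is handed in when it is done.

```bash
ls; mkdir -p pics
python3 - <<'E'
from station import monitor, eyes, job, manip
import cv2,numpy as np
s=monitor.sense();print(s,manip.nose_length)
for n in("scene","side"):
    d=eyes.snapshot(n);cv2.imwrite(f"pics/{n}0.png",d["pixels"][:,:,::-1]);np.savez(f"{n}0.npz",**d)
    print(n,d["intrinsics"],d["k1"],d["eye"],d["attitude"])
E
```

```text
pics
{'t': 0.0, 'q': array([ 1.09450740e+00,  5.28482220e-01,  1.43393305e+00, -1.96909645e-06,
        1.18141365e+00, -1.78515006e-01]), 'qd': array([ 0.00083542,  0.0005235 , -0.0020265 , -0.00025139, -0.00027768,
       -0.00079144]), 'tau': array([-7.67038000e-05, -4.42346764e+01, -1.78029442e+01, -2.46838317e-04,
        8.47073999e-03, -1.86852944e-06]), 'tcp_pos': array([0.18302251, 0.59686242, 0.24431396]), 'tool_rot': array([ 1.48337036e-01,  9.88936233e-01, -1.05903055e-03, -3.58711321e-04]), 'force': array([-0.44304298,  0.20462764, -0.35283409]), 'ft_torque': array([-0.03836944, -0.02014317,  0.0349348 ]), 'gripper_force': 0.0, 'finger_gap': 0.9979128460223606} 0.014
scene [[393.75826221   0.         323.1131394 ]
 [  0.         393.75826221 199.12999717]
 [  0.           0.           1.        ]] -0.08974470394692156 [-0.13568996 -0.63020356  0.58619216] [ 0.77289161 -0.31371237  0.20910379 -0.51039075]
side [[401.46870984   0.         322.58556322]
 [  0.         401.46870984 203.03989489]
 [  0.           0.           1.        ]] -0.08467018678041714 [ 0.1854752  -0.62697402  0.70104794] [ 0.8640362  -0.20602471  0.11330947 -0.44514742]
```

View pics/scene0.png

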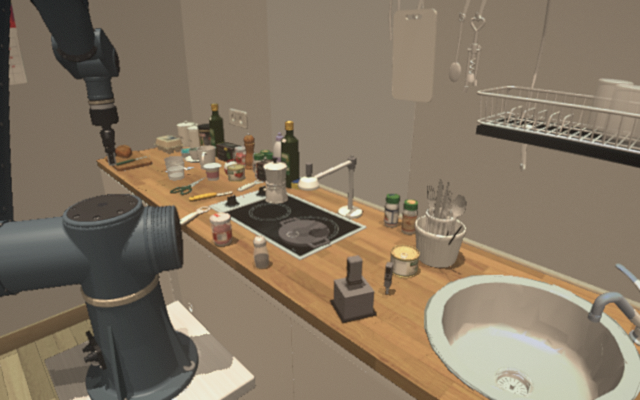

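View pics/side0.png

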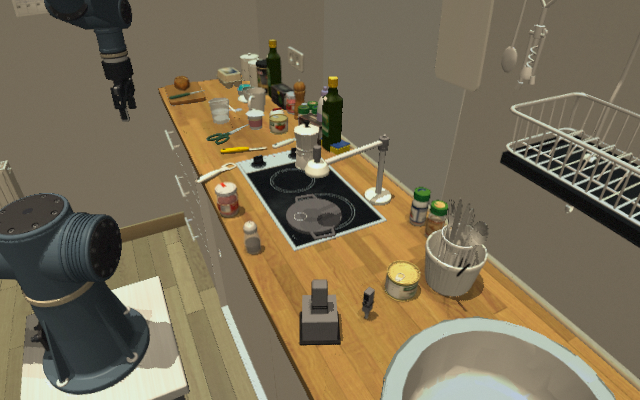

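Both views show the gauge in its stand (side: bar 319,293, block 320,315). A smaller look-alike stands at (368,303). The griddle is at (314,215) with the lamp head over it at (317,168), and the lamp post is at (380,170). The jar is at (228,200), the shaker at (252,238) and the tin at (403,281).

```bash
cat > h.py <<'E'
import numpy as np,cv2
from scipy.spatial.transform import Rotation as R
def rays(d,uv):
    K=np.array(d["intrinsics"]);D=np.array([float(d["k1"]),0,0,0])
    n=cv2.undistortPoints(np.array(uv,float).reshape(-1,1,2),K,D).reshape(-1,2)
    return np.c_[n,np.ones(len(n))]@R.from_quat(d["attitude"]).as_matrix().T
def plane(d,uv,z):
    r=rays(d,uv);e=np.array(d["eye"]);return e+r*((z-e[2])/r[:,2])[:,None]
def cloud(d):
    v,u=np.mgrid[:400,:640];r=rays(d,np.c_[u.ravel(),v.ravel()])
    P=np.array(d["eye"])+r*d["depth"].ravel()[:,None];P[d["depth"].ravel()==0]=np.nan
    return P.reshape(400,640,3)
def two(d1,p1,d2,p2):
    r1,r2=rays(d1,[p1])[0],rays(d2,[p2])[0];A=np.c_[r1,-r2]
    s=np.linalg.lstsq(A,np.array(d2["eye"])-d1["eye"],rcond=None)[0]
    a,b=d1["eye"]+s[0]*r1,d2["eye"]+s[1]*r2;return (a+b)/2,np.linalg.norm(a-b)
E
python3 - <<'E'
from h import *
d=np.load("side0.npz");P=cloud(d);im=d["pixels"][:,:,::-1]
for n,(u,v) in dict(work=(280,270),griddle=(330,210),bartop=(319,284),barface=(319,298),block=(308,312),small=(368,297),head=(316,168),post=(383,150),posttop=(384,139),base=(378,197),jar=(228,200),shaker=(252,240),tin=(403,270)).items(): print(n,P[v,u].round(3))
a=cv2.resize(im[130:250,250:410],(800,600),interpolation=3)
cv2.imwrite("pics/c1.png",a)
cv2.imwrite("pics/c2.png",cv2.resize(im[265:355,280:400],(800,600),interpolation=3))
# top faces in cloud
def med(m,n): 
    q=P[m]; print(n,len(q),np.nanmin(q,0).round(3),np.nanmax(q,0).round(3),np.nanmean(q,0).round(3))
X,Y,Z=P[...,0],P[...,1],P[...,2]
c=P[312,308]
near=(abs(X-P[298,319][0])<.08)&(abs(Y-P[298,319][1])<.08)
med(near&(abs(Z-.065)<.004),"blocktop");med(near&(abs(Z-.137)<.005),"bartop")
E
```

```text
work [ 0.422  0.043 -0.   ]
griddle [0.639 0.19  0.016]
bartop [ 0.427 -0.157  0.14 ]
barface [ 0.424 -0.163  0.107]
block [ 0.406 -0.152  0.064]
small [ 0.526 -0.182  0.078]
head [0.568 0.14  0.2  ]
post [0.801 0.186 0.175]
posttop [0.803 0.189 0.207]
base [0.801 0.185 0.015]
jar [0.375 0.301 0.062]
shaker [0.383 0.123 0.05 ]
tin [ 0.652 -0.135  0.056]
blocktop 734 [ 0.384 -0.2    0.061] [ 0.475 -0.106  0.069] [ 0.426 -0.161  0.065]
bartop 173 [ 0.412 -0.169  0.132] [ 0.447 -0.137  0.14 ] [ 0.429 -0.155  0.137]
```

View pics/c1.png

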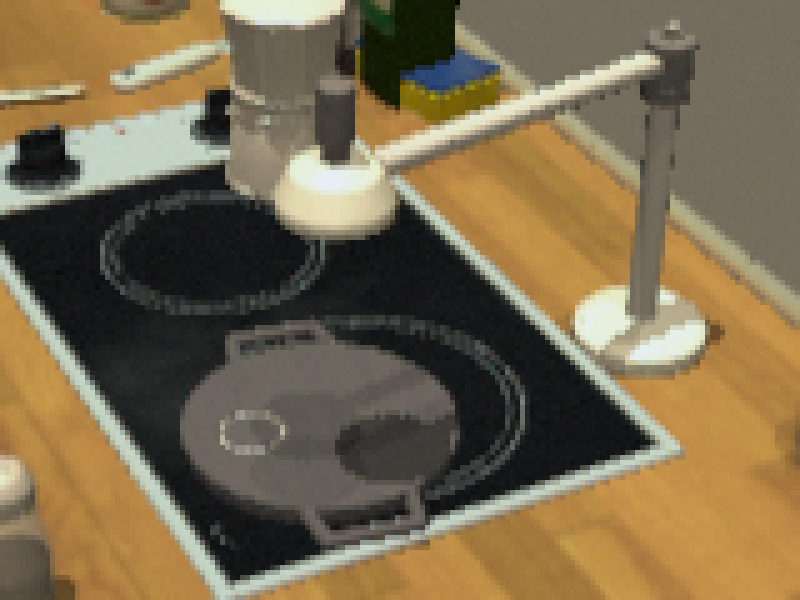

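View pics/c2.png

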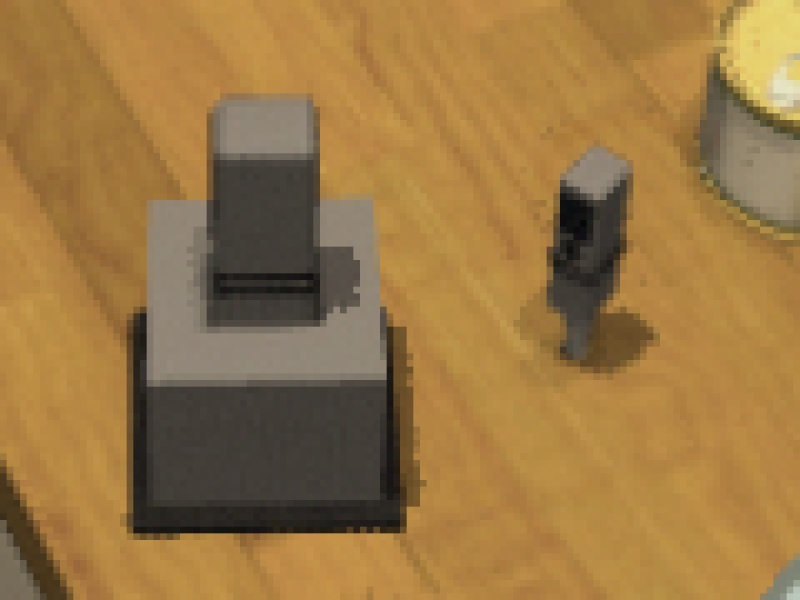

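Crop 1 shows the ring mark at (252,432), the knob at (336,118), and the post axis top at about (672,40). Crop 2 shows the large gauge standing in the block at (265,190), which is my choice. The small free-standing one at (590,250) is the look-alike.

Run:
```python
from h import *
d=np.load("side0.npz");P=cloud(d)
f=lambda pts,s,o:(np.array(pts,float)+.5)/s-.5+o
b=plane(d,f([(147,200),(375,200),(388,382),(149,382)],6.667,(280,265)),.065)
g=plane(d,f([(213,95),(314,97),(319,157),(211,157)],6.667,(280,265)),.137)
for n,q in(("block",b),("bar",g)):
    print(n,q.mean(0).round(4),[np.linalg.norm(q[i]-q[i-1]).round(3) for i in range(4)],[np.degrees(np.arctan2(*(q[i]-q[j])[[1,0]])).round(1) for i,j in((1,0),(2,3),(0,3),(1,2))])
X,Y,Z=P[...,0],P[...,1],P[...,2]
m=(abs(X-.59)<.12)&(abs(Y-.2)<.12)&(Z>-.01)&(Z<.03)
print(np.histogram(Z[m],40,(-.01,.03))[0])
zt=.016
ring=plane(d,f([(220,432),(285,432),(252,411),(252,455)],5,(250,130)),zt);print("ring",ring.mean(0),ring.round(3))
ge=plane(d,f([(181,430),(460,420),(300,342),(240,505),(200,380),(205,482),(420,367)],5,(250,130)),zt)
A=np.c_[2*ge[:,:2],np.ones(len(ge))];c=np.linalg.lstsq(A,(ge[:,:2]**2).sum(1),rcond=None)[0];print("grid c",c,np.sqrt(c[2]+c[0]**2+c[1]**2), np.linalg.norm(ge[:,:2]-c[:2],axis=1).round(3))
lug=plane(d,f([(277,340),(370,515)],5,(250,130)),zt);print("lugs",lug.round(3),np.linalg.norm(lug[0]-lug[1]))
print("knob top",plane(d,f([(336,80)],5,(250,130)),.249),"knob mid",plane(d,f([(336,118)],5,(250,130)),.232))
print("post base",plane(d,f([(642,320)],5,(250,130)),.015))
print("post", P[150:190,370:390][(P[150:190,370:390,2]>.03)].mean(0) )
pm=(X>.74)&(X<.85)&(Y>.1)&(Y<.26)&(Z>.04)&(Z<.16);print("postpts",pm.sum(),np.nanmedian(P[pm],0))
```

```text
block [ 0.4303 -0.1531  0.065 ] [np.float64(0.07), np.float64(0.071), np.float64(0.07), np.float64(0.07)] [np.float64(-26.5), np.float64(-26.6), np.float64(65.6), np.float64(64.4)]
bar [ 0.429  -0.1542  0.137 ] [np.float64(0.024), np.float64(0.029), np.float64(0.023), np.float64(0.03)] [np.float64(-28.0), np.float64(-26.5), np.float64(62.7), np.float64(65.8)]
[  0   0   0   0   1   2  13  41  69 104 120 230 395 564 496 285 137  76
  42  35  36  20  53 142 300 453 426 215  76   9   1   0   0   0   0   0
   0   0   0   0]
ring [0.54883576 0.20090451 0.016     ] [[0.533 0.209 0.016]
 [0.566 0.193 0.016]
 [0.557 0.219 0.016]
 [0.54  0.182 0.016]]
grid c [ 0.58616163  0.19096141 -0.37340109] 0.08155136331200048 [0.078 0.08  0.083 0.084 0.082 0.081 0.082]
lugs [[0.6   0.278 0.016]
 [0.575 0.106 0.016]] 0.17330541797067217
knob top [[0.58040067 0.16051816 0.249     ]] knob mid [[0.57714729 0.15382957 0.232     ]]
post base [[0.81134112 0.20011313 0.015     ]]
post [0.84601789 0.24838465 0.08551147]
postpts 217 [0.80531576 0.19505124 0.10462644]
```

```bash
python3 -m pendant '[[[-0.0396,-0.0238,-0.0045,0,0,0,0.5],[-0.0396,-0.0238,-0.0045,0,0,0,0.5],[-0.0396,-0.0238,-0.0045,0,0,0,0.5],[-0.0396,-0.0238,-0.0045,0,0,0,0.5],[-0.0396,-0.0238,-0.0045,0,0,0,0.5],[-0.0396,-0.0238,-0.0045,0,0,0,0.5],[-0.0396,-0.0238,-0.0045,0,0,0,0.5],[-0.0396,-0.0238,-0.0045,0,0,0,0.5],[-0.0396,-0.0238,-0.0045,0,0,0,0.5],[-0.0396,-0.0238,-0.0045,0,0,0,0.5],[-0.0396,-0.0238,-0.0045,0,0,0,0.5],[-0.0396,-0.0238,-0.0045,0,0,0,0.5],[-0.0396,-0.0238,-0.0045,0,0,0,0.5],[-0.0396,-0.0238,-0.0045,0,0,0,0.5],[0,0,0,0,0,-1,0.5],[0,0,0,0,0,-1,0.5],[0,0,0,0,0,-1,0.5],[0,0,0,0,0,-1,0.5]]]' 40
cat > look.py <<'E'
import sys
from h import *
from station import eyes,monitor
n,o=sys.argv[1:3]
d=eyes.snapshot(n);cv2.imwrite(f"pics/{o}.png",d["pixels"][:,:,::-1]);np.savez(f"{o}.npz",**d)
s=monitor.sense();M=R.from_quat(s["tool_rot"]).as_matrix()
print(s["t"],"tcp",s["tcp_pos"].round(4),"toolx",M[:,0].round(3),"tooly",M[:,1].round(3),"toolz",M[:,2].round(3),"q",s["q"].round(2),"gap",s["finger_gap"])
E
python3 look.py wrist w1
```

```text
t: 1.9
tcp_pos: [0.5289, 0.2122, 0.2952]
tool_rot: [-0.093, 0.996, -0.0, -0.001]
force: [0.5, 0.4, 0.1]
finger_gap: 0.5
gripper_force: 0.0
1.95 tcp [0.5288 0.2123 0.2952] toolx [-0.982 -0.189  0.001] tooly [-0.189  0.982 -0.   ] toolz [-0.001 -0.    -1.   ] q [ 0.19  0.4   1.51 -0.    1.23 -1.57] gap 0.5002729971138825
```

View pics/w1.png

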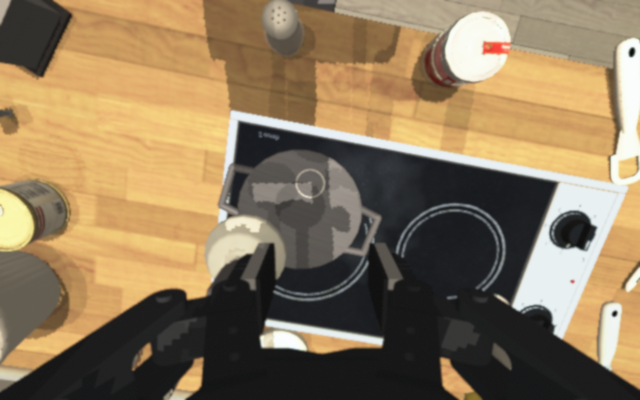

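The wrist view shows the ring mark at (310,184), the griddle centre at about (300,209), the white lamp head at about (245,250) partly behind the left finger, and the jar, shaker and tin clear of everything.

Run:
```python
from h import *
d=np.load("w1.npz")
print("ring",plane(d,[(310,184)],.0155),plane(d,[(295,184),(326,184),(310,169),(310,200)],.0155).round(4))
g=plane(d,[(238,209),(363,209),(300,149),(300,269),(340,163),(262,163)],.0155);print(g.round(3))
print("lugs",plane(d,[(230,186),(370,233)],.0155).round(3))
print("head",plane(d,[(205,248),(245,215)],.19).round(3))
P=cloud(d);Z=P[...,2];m=(Z>.17)&(Z<.26)&(np.hypot(P[...,0]-.57,P[...,1]-.155)<.06);
m[:, 285:]=0
v,u=np.nonzero(m);print(m.sum(),u.min(),u.max(),v.min(),v.max());q=P[m];print(q.min(0),q.max(0))
k=q[q[:,2]>.225];print(len(k),k.mean(0) if len(k) else 0)
```

```text
ring [[0.54849679 0.19997712 0.0155    ]] [[0.552  0.1815 0.0155]
 [0.5448 0.2197 0.0155]
 [0.5299 0.1966 0.0155]
 [0.5689 0.2037 0.0155]]
[[0.598 0.115 0.016]
 [0.568 0.272 0.016]
 [0.508 0.18  0.016]
 [0.665 0.207 0.016]
 [0.516 0.232 0.016]
 [0.534 0.137 0.016]]
lugs [[0.57  0.102 0.016]
 [0.598 0.288 0.016]]
head [[0.575 0.131 0.19 ]
 [0.544 0.157 0.19 ]]
3231 205 284 214 295
[0.54722368 0.12872414 0.17536383] [0.59407928 0.19095339 0.24645277]
208 [0.57162914 0.15489342 0.23629241]
```

```bash
python3 -m pendant '[[[-0.0162,-0.0263,0,0,0,0,0.5],[-0.0162,-0.0263,0,0,0,0,0.5],[-0.0162,-0.0263,0,0,0,0,0.5],[0,0,0.018,0,0,0,0.5],[0,0,0.018,0,0,0,0.5],[0,0,0.018,0,0,0,0.5],[0,0,0.018,0,0,0,0.5],[0,0,0,0,0,0,0.35],[0,0,0,0,0,0,0.35]]]'; python3 look.py side s1
python3 - <<'E'
import cv2
cv2.imwrite("pics/s1c.png",cv2.resize(cv2.imread("pics/s1.png")[60:240,240:440],(660,594),interpolation=3))
E
```

```text
t: 2.85
tcp_pos: [0.5787, 0.1575, 0.2379]
tool_rot: [-0.09, 0.996, 0.0, -0.0]
force: [0.6, 0.5, 0.3]
finger_gap: 0.349
gripper_force: 0.0
2.9 tcp [0.5791 0.1575 0.2386] toolx [-0.984 -0.18  -0.001] tooly [-0.18   0.984 -0.   ] toolz [ 0.001  0.    -1.   ] q [ 0.08  0.5   1.5  -0.    1.13 -1.67] gap 0.3511317405684823
```

View pics/s1c.png

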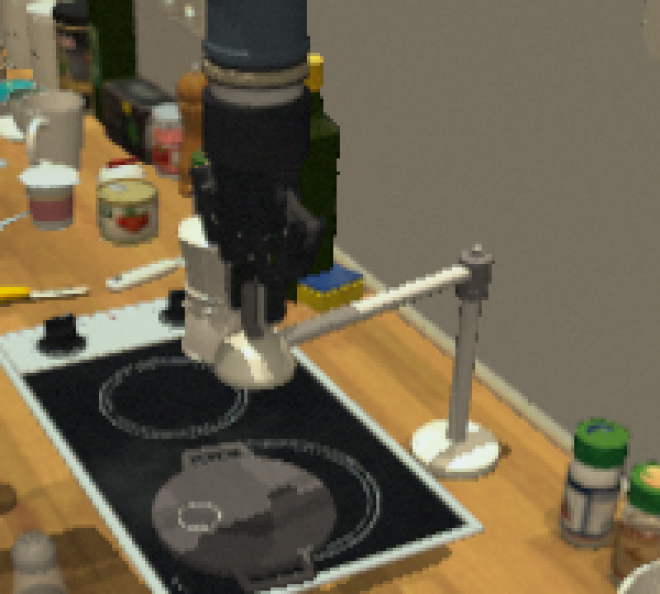

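The fingers are around the knob at about (255,320), just above the head, with no contact force. I'll swing the lamp to the right now.

```bash
python3 -m pendant '[[[-0.0015,-0.0293,0,0,0,-0.417,0.35],[-0.0029,-0.0292,0,0,0,-0.417,0.35],[-0.0044,-0.0290,0,0,0,-0.417,0.35],[-0.0058,-0.0287,0,0,0,-0.417,0.35],[-0.0072,-0.0284,0,0,0,-0.417,0.35],[-0.0087,-0.0280,0,0,0,-0.417,0.35],[-0.0100,-0.0275,0,0,0,-0.417,0.35],[-0.0114,-0.0270,0,0,0,-0.417,0.35],[-0.0127,-0.0264,0,0,0,-0.417,0.35],[-0.0140,-0.0257,0,0,0,-0.417,0.35],[0,0,0,0,0,0,0.35],[0,0,0,0,0,0,0.35],[0,0,0,0,0,0,0.6],[0,0,-0.025,0,0,0,0.6],[0,0,-0.025,0,0,0,0.6],[0,0,-0.025,0,0,0,0.6],[0,0,-0.025,0,0,0,0.6]]]'; python3 look.py side s2; python3 look.py scene s3
python3 - <<'E'
import sys;sys.path.insert(0,'.')
from h import *
d=np.load("s2.npz");P=cloud(d)
m=(P[...,2]>.17)&(P[...,2]<.215)&(P[...,0]<.85)&(P[...,0]>.5)&(P[...,1]>-.1)&(P[...,1]<.25);q=P[m];print(len(q),q.min(0),q.max(0))
h=q[np.hypot(q[:,0]-.81,q[:,1]-.199)>.2];print(len(h),h.mean(0))
E
```

```text
t: 4.6
tcp_pos: [0.7194, -0.016, 0.3192]
tool_rot: [-0.335, 0.942, 0.0, -0.0]
force: [-0.4, 0.2, -0.7]
finger_gap: 0.601
gripper_force: 0.0
4.65 tcp [ 0.7212 -0.0163  0.3237] toolx [-0.776 -0.631 -0.005] tooly [-0.631  0.776 -0.005] toolz [ 0.007 -0.001 -1.   ] q [-0.18  0.6   1.07  0.    1.46 -2.43] gap 0.6001106096337862
4.7 tcp [ 0.7213 -0.0164  0.3224] toolx [-0.776 -0.631 -0.005] tooly [-0.631  0.776 -0.005] toolz [ 0.007 -0.001 -1.   ] q [-0.18  0.6   1.07  0.    1.46 -2.43] gap 0.5998108021057058
823 [ 0.69628424 -0.05244645  0.17077299] [0.82504793 0.2130902  0.21464331]
455 [ 0.71850555 -0.0305724   0.19393733]
```

View pics/s2.png

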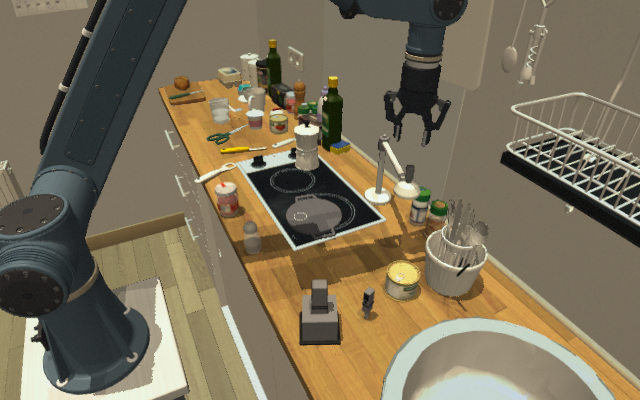

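The lamp is swung clear: its head is now at (405,188), or world (.72,-.02). Next I go over the gauge, still at (319,293).

```bash
python3 -m pendant '[[[0.049,0.0121,0,0,0,0,1],[0.049,0.0121,0,0,0,0,1],[0.049,0.0121,0,0,0,0,1],[0.049,0.0121,0,0,0,0,1],[0.049,0.0121,0,0,0,0,1],[0.049,0.0121,0,0,0,0,1],[0.049,0.0121,0,0,0,0,1],[0.049,0.0121,0,0,0,0,1],[0,0,0,0,0,0.958,1],[0,0,0,0,0,0.958,1],[0,0,0,0,0,0.958,1],[0,0,0,0,0,0.958,1],[0,0,0,0,0,0.958,1],[0,0,0,0,0,0.958,1],[0,0,0,0,0,0.958,1],[0,0,0,0,0,0.958,1],[0,0,0,0,0,0.958,1],[0,0,0,0,0,0.958,1],[0,0,0,0,0,0,1]]]' 30; python3 look.py wrist w2
```

```text
t: 6.6
tcp_pos: [0.4273, -0.1538, 0.3173]
tool_rot: [0.231, 0.973, 0.0, -0.001]
force: [-0.1, 0.0, -0.1]
finger_gap: 1.003
gripper_force: 0.0
6.65 tcp [ 0.4275 -0.154   0.3174] toolx [-0.894  0.448  0.002] tooly [0.448 0.894 0.   ] toolz [-0.001  0.001 -1.   ] q [-0.59  0.2   1.74  0.    1.2  -1.7 ] gap 1.0030407628092701
```

View pics/w2.png

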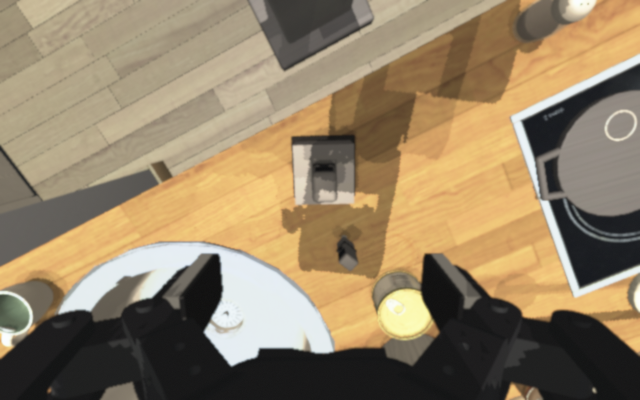

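The wrist view shows the gauge's bar at about (324,183) in its block, square with the fingers. The small look-alike is at (346,251).

Run:
```python
from h import *
d=np.load("w2.npz");a=d["pixels"][:,:,::-1]
cv2.imwrite("pics/w2c.png",cv2.resize(a[125:215,270:390],(800,600),interpolation=2))
t=np.array([.4274,-.154]);X=np.array([-.894,.448]);Y=np.array([.448,.894])
for n,p,z in(("bar",[(312.5,201),(337,201)],.137),("block front",[(293,205),(356,204)],.065),("block back",[(293,143),(354,143)],.065)):
    q=plane(d,p,z)[:,:2];print(n,q.round(4),np.linalg.norm(q[0]-q[1]),"tool xy of mid",(q.mean(0)-t)@X,(q.mean(0)-t)@Y, "ang",np.degrees(np.arctan2(*((q[0]-q[1])@np.c_[X,Y]))))
```

```text
bar [[ 0.4357 -0.1693]
 [ 0.4462 -0.1483]] 0.023522753951219413 tool xy of mid -0.014243188690259208 0.0017896362444788632 ang 179.94135353277755
block front [[ 0.4453 -0.2024]
 [ 0.4777 -0.1349]] 0.0748446179972796 tool xy of mid -0.037047481102684125 0.002182544568788842 ang -179.1165050182601
block back [[ 0.3811 -0.1683]
 [ 0.412  -0.1066]] 0.06901183178158313 tool xy of mid 0.034992815915164475 0.0009728978892971263 ang 179.93433647514175
```

View pics/w2c.png

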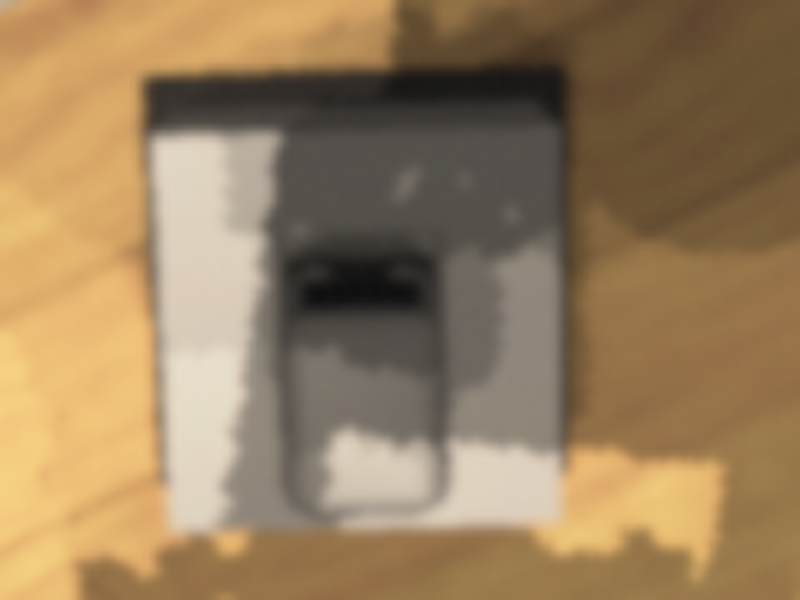

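Fingers are aligned within 2 mm. Going down to grip.

```bash
python3 -m pendant '[[[0,0.002,0.04,0,0,0,1],[0,0,0.04,0,0,0,1],[0,0,0.04,0,0,0,1],[0,0,0.04,0,0,0,1],[0,0,0.04,0,0,0,1],[0,0,0.03,0,0,0,1],[0,0,0.02,0,0,0,1],[0,0,0.02,0,0,0,1],[0,0,0,0,0,0,1],[0,0,0,0,0,0,0],[0,0,0,0,0,0,0],[0,0,0,0,0,0,0],[0,0,0,0,0,0,0],[0,0,0,0,0,0,0],[0,0,0,0,0,0,0],[0,0,0,0,0,0,0]]]' 50
```

```text
t: 8.25
tcp_pos: [0.4294, -0.1536, 0.1027]
tool_rot: [0.231, 0.973, -0.0, 0.001]
force: [-0.1, 0.5, 6.4]
finger_gap: 0.273
gripper_force: 54.6
```

```bash
python3 -m pendant '[[[0,0,-0.02,0,0,0,0],[0,0,-0.03,0,0,0,0],[0,0,-0.03,0,0,0,0],[0,0,-0.03,0,0,0,0],[0,0,-0.03,0,0,0,0],[0,0,-0.01,0,0,0,0],[0,0,0,0,0,0,0],[0,0,0,0,0,0,0]]]' 50; python3 look.py side s4; python3 look.py wrist w4;python3 - <<'E'
import cv2,numpy as np
a=cv2.imread("pics/s4.png")[200:350,250:390];b=cv2.imread("pics/w4.png")
cv2.imwrite("pics/m4.png",np.hstack([cv2.resize(a,(420,450),interpolation=3),cv2.resize(b[140:400,210:430],(380,450),interpolation=3)]))
E
```

```text
t: 9.05
tcp_pos: [0.4283, -0.153, 0.2212]
tool_rot: [0.231, 0.973, 0.0, -0.001]
force: [-0.5, -0.4, -0.8]
finger_gap: 0.273
gripper_force: 53.8
9.1 tcp [ 0.4282 -0.153   0.2209] toolx [-0.893  0.45   0.003] tooly [0.45  0.893 0.   ] toolz [-0.002  0.002 -1.   ] q [-0.59  0.34  1.87 -0.    0.93 -1.69] gap 0.27416344197328485
9.15 tcp [ 0.4282 -0.153   0.2208] toolx [-0.893  0.45   0.003] tooly [0.45  0.893 0.   ] toolz [-0.003  0.002 -1.   ] q [-0.59  0.34  1.87 -0.    0.93 -1.69] gap 0.2724141488122118
```

View pics/m4.png

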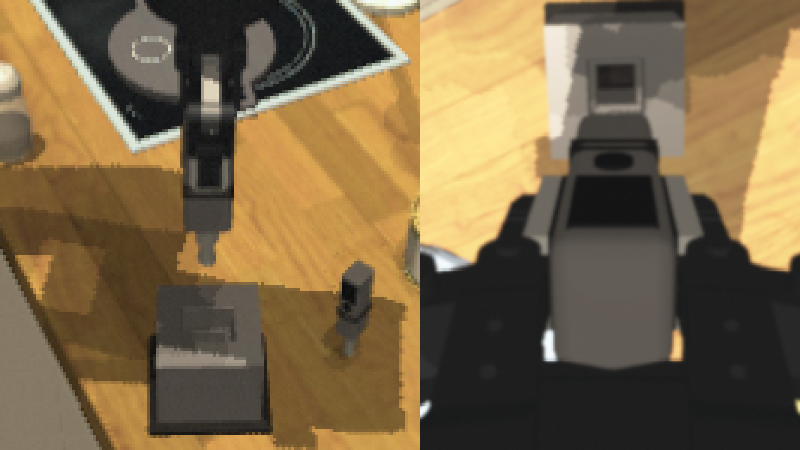

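The gauge is held upright, out of the stand, with its foot at side-crop (207,264). I'll check the foot's position from the ray before moving across.

```bash
python3 - <<'E'
from h import *
d=np.load("s4.npz")
a=(np.array([(207,264),(207,240)])+.5)/3-.5+(250,200)
for z in(.124,.128,.132):
    q=plane(d,a[:1],z)[0,:2]-[.4282,-.153];print(z,q.round(4),"tool",q@[-.893,.45],q@[.45,.893])
E
python3 -m pendant '[[[0.0054,0.0385,0,0,0,0,0],[0.0054,0.0385,0,0,0,0,0],[0.0054,0.0385,0,0,0,0,0],[0.0054,0.0385,0,0,0,0,0],[0.0054,0.0385,0,0,0,0,0],[0.0054,0.0385,0,0,0,0,0],[0.0054,0.0385,0,0,0,0,0],[0.0054,0.0385,0,0,0,0,0],[0.0054,0.0385,0,0,0,0,0],[0.0054,0.0385,0,0,0,0,0],[0.0054,0.0385,0,0,0,0,0],[0.0054,0.0385,0,0,0,0,0],[0,0,0,0,0,0,0],[0,0,0,0,0,0,0]]]' 50; python3 look.py side s5
```

```text
0.124 [0.0006 0.0005] tool -0.0002944176310642122 0.0006524240294416932
0.128 [-0.0011 -0.0028] tool -0.00026835840654813604 -0.0030431953485167158
0.132 [-0.0028 -0.0061] tool -0.000242299182032035 -0.0067388147264750755
t: 10.55
tcp_pos: [0.5483, 0.2002, 0.2204]
tool_rot: [0.231, 0.973, -0.001, -0.001]
force: [-0.1, 0.4, -1.6]
finger_gap: 0.271
gripper_force: 53.8
10.6 tcp [0.5482 0.1995 0.2207] toolx [-0.893  0.45   0.002] tooly [ 0.45   0.893 -0.002] toolz [-0.003 -0.001 -1.   ] q [ 0.16  0.5   1.56 -0.    1.08 -0.95] gap 0.27483342310235004
```

```bash
python3 -m pendant '[[[0.0003,0.0007,0.0205,0,0,0,0],[0,0,0.0205,0,0,0,0],[0,0,0.0205,0,0,0,0],[0,0,0.0205,0,0,0,0],[0,0,0.0205,0,0,0,0],[0,0,0.0205,0,0,0,0],[0,0,0,0,0,0,0],[0,0,0,0,0,0,0]]]' 50; python3 look.py side s6;  python3 look.py wrist w6;python3 - <<'E'
import cv2,numpy as np
a=cv2.imread("pics/s6.png")[170:250,280:350];b=cv2.imread("pics/w6.png")
cv2.imwrite("pics/m6.png",np.hstack([cv2.resize(a,(420,480),interpolation=3),cv2.resize(b[80:240,240:360],(360,480),interpolation=3)]))
E
```

```text
t: 11.4
tcp_pos: [0.5489, 0.1995, 0.1235]
tool_rot: [0.232, 0.973, -0.0, -0.001]
force: [0.1, 0.4, -1.6]
finger_gap: 0.276
gripper_force: 53.8
11.45 tcp [0.5495 0.1998 0.1241] toolx [-0.892  0.451 -0.   ] tooly [0.451 0.892 0.   ] toolz [ 0. -0. -1.] q [ 0.16  0.64  1.64 -0.    0.87 -0.94] gap 0.27472044449275584
11.5 tcp [0.5497 0.2001 0.1245] toolx [-0.893  0.451 -0.001] tooly [0.451 0.893 0.001] toolz [ 0.001  0.    -1.   ] q [ 0.16  0.64  1.64 -0.    0.87 -0.94] gap 0.2751674256873881
```

View pics/m6.png

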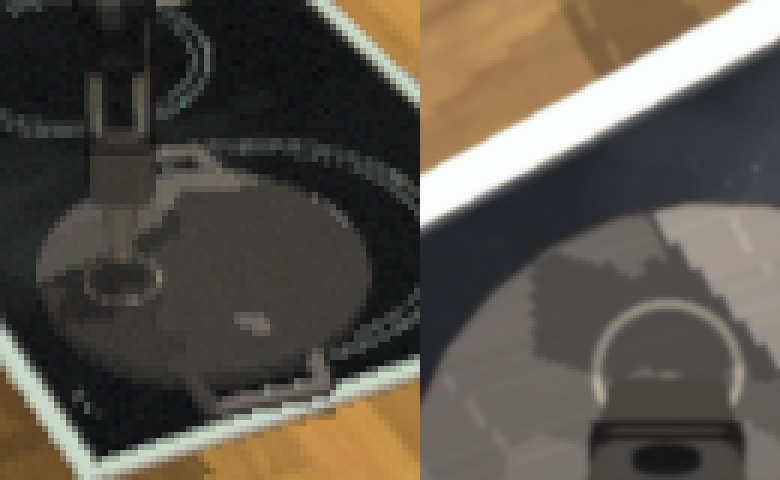

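Left (side view): foot at about (120,262), just above the ring at (122,281). Right (wrist view): nose centred on the ring at x 668. Lowering gently.

```bash
python3 -m pendant '[[[0,0,0.005,0,0,0,0],[0,0,0.005,0,0,0,0],[0,0,0.005,0,0,0,0],[0,0,0,0,0,0,0],[0,0,0,0,0,0,0]]]'; python3 -m pendant '[[[0,0,0.003,0,0,0,0],[0,0,0,0,0,0,0],[0,0,0,0,0,0,0]]]';python3 -m pendant '[[[0,0,0.003,0,0,0,0],[0,0,0,0,0,0,0],[0,0,0,0,0,0,0]]]'
```

```text
t: 12.0
tcp_pos: [0.549, 0.2006, 0.1115]
tool_rot: [0.231, 0.973, -0.0, -0.0]
force: [-0.3, -0.4, -1.4]
finger_gap: 0.274
gripper_force: 53.8
t: 12.3
tcp_pos: [0.5495, 0.2006, 0.1095]
tool_rot: [0.231, 0.973, 0.0, 0.0]
force: [-0.4, 0.1, -0.1]
finger_gap: 0.277
gripper_force: 53.9
t: 12.6
tcp_pos: [0.5495, 0.2006, 0.1071]
tool_rot: [0.231, 0.973, 0.0, 0.0]
force: [0.5, 0.5, 1.1]
finger_gap: 0.274
gripper_force: 54.0
```

```bash
python3 -m pendant '[[[0,0,0.003,0,0,0,0],[0,0,0,0,0,0,0],[0,0,0,0,0,0,0],[0,0,0,0,0,0,0]]]'
python3 - <<'E'
import sys;sys.path.insert(0,'.')
from station import monitor,eyes
import numpy as np,cv2
f=[]
for i in range(8): d=eyes.snapshot("side" if i%2 else "wrist");s=monitor.sense();f.append(np.r_[s["force"],s["tcp_pos"]*1000]);cv2.imwrite(f"pics/e{i%2}.png",d["pixels"][:,:,::-1])
print(np.mean(f,0).round(2),np.std(f,0).round(2))
a=cv2.imread("pics/e1.png")[170:250,280:350];b=cv2.imread("pics/e0.png")
cv2.imwrite("pics/m7.png",np.hstack([cv2.resize(a,(420,480),interpolation=3),cv2.resize(b[80:240,240:360],(360,480),interpolation=3)]))
E
```

```text
t: 13.0
tcp_pos: [0.5495, 0.2006, 0.1047]
tool_rot: [0.231, 0.973, 0.0, 0.0]
force: [1.2, 1.1, 1.8]
finger_gap: 0.274
gripper_force: 54.1
[  0.94   0.85   1.6  549.47 200.6  104.64] [0.43 0.51 0.58 0.02 0.02 0.02]
```

View pics/m7.png

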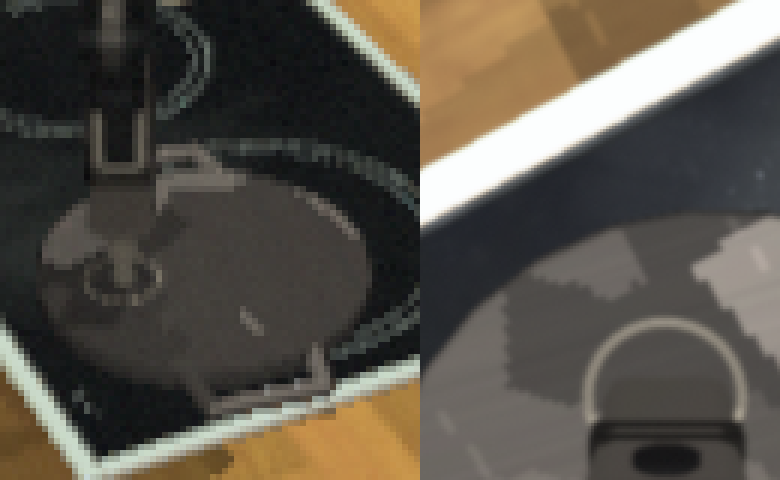

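The foot stands inside the ring (side crop: foot at 122,280 and ring centre at 122,280). The press is about 3.1 N, so the foot is roughly half in. Handing in.

```bash
python3 -c "
from station import job
print(job.sign_off())"
```

```text
the job is handed in; nothing more can be done
None
```

I handed the job in with the lamp swung aside and the gauge held upright and steady in the gripper, its foot inside the ring mark and about half pushed in (roughly 3 N); the hand-in returned no verdict.

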